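# Tare the counter scale with the sauce cup on it

### The job

Set the empty sauce cup gently, upright, in the middle of the scale's pan and let go of it. Then, with the cup left on the pan, roll the scale's recessed thumbwheel with a light fingertip until the broad zero mark of the dial lies under the needle's tip, and take the hand away. Never press hard on the scale, and leave the other things on the counter where they are.

Things in the scene. Friction and masses are not known exactly. Their poses are not given: they have to be found in the camera images.
- cup_center (a point): The empty sauce cup: plain white ceramic, straight-sided, round, 58 mm outside diameter, 50 mm tall, wall 5 mm, open at the top, about 0.18 to 0.36 kg (differs each time). It stands on the counter to the left or to the right of the scale. The point is on its axis half-way up (25 mm above its underside); z is its axis, upwards.
- cup: The same cup; origin at the centre of its underside, z up.
- scale: Counter scale: white housing, 210 mm (its x) by 300 mm (its y), flat top 70 mm above the counter, fixed. Origin at the centre of its underside, z up, x away from the robot, turned by up to 0.3 rad. Round pan on its -y half; dial (bezel 123 mm across, 15 mm high, clear window, centre at x +35, y +75 mm) on its +y half; thumbwheel in a slot in the top, on the dial's -x side.
- pan_top (a point): Centre of the upper face of the scale's steel pan (flat, 140 mm across, 100 mm above the counter when empty; z up). The pan hangs on a spring and sinks about 3 to 6 mm under the cup, 11 mm at most; the needle then turns clockwise by about 0.5 to 1.1 rad.
- needle_tip (a point): Tip of the needle, 44 mm from the dial's centre. It points to the scale's +x with the pan empty and turns clockwise, seen from above, as the pan sinks (10.3 degrees per mm).
- zero_mark (a point): Centre of the dial's zero mark, the only broad black block on the white dial plate (8 mm wide; the other marks are thin lines), 44 mm from the dial's centre. The dial plate turns with the thumbwheel, at 0.6 of its angle, and stays where it is left; at the start it is up to 0.25 rad off either way. The thumbwheel does not move the needle.
- wheel_slot (a point): Centre of the thumbwheel's slot (48 mm along its x, 15 mm wide), in the plane of the housing top; axes as the scale's. The wheel (black knurled disc, 40 mm across, 10 mm wide, level axle along the scale's y) shows only the top of its rim, in mid-slot, 3.5 to 10.5 mm proud: this differs, is not measured and is to be found by touch. Keep the seam of shut fingers along the slot, or the rim is pinched.
- thumbwheel (a joint): Angle of the thumbwheel (rad). It grows, and the dial turns clockwise from above, as the rim's top is dragged to the scale's -x (to the robot); +x is the reverse. 10 mm of rim turns the dial 0.3 rad (13 mm at the zero mark); it may take several strokes. The cradle that carries it and the dial is sprung, 9 N per mm pressed down, 4 mm travel; rolling takes about 2.5 N along the rim, so press 5 to 8 N; over 15 N harms it.
- bottle: Bystander: closed red squeeze bottle, 52 mm diameter, 150 mm tall, on the other side of the scale from the cup. Origin under its centre.
- jar: Bystander: amber glass jar, 66 mm diameter, 80 mm tall. Origin under its centre.
- dish: Bystander: shallow white dish, 90 mm across, 30 mm tall. Origin under its centre.
- spoon: Bystander: steel spoon lying in front of the scale, on the robot's side. Origin under its middle.
There are look-alikes about, which are no part of the job. Leave any blue look-alike of the cup alone.

How it is judged (in metres and radians):
On the way, in this order (a step that is already met when the one before it is completed fails the run):
1. the cup stands upright on the pan, let go of (horizontal distance between cup_center and pan_top below 0.035 m and z of cup_center in the frame of pan_top between 0.019 and 0.031 m and angle between cup_center's own z axis and vertical below 0.12 rad and contact force between each of the arm, the fingers and cup below 0.1 N and linear speed of cup below 0.02 m/s), for 0.2 s.
2. with the cup on the pan, the zero mark has been rolled under the needle's tip (horizontal distance between cup_center and pan_top below 0.035 m and z of cup_center in the frame of pan_top between 0.019 and 0.031 m and angle between cup_center's own z axis and vertical below 0.12 rad and contact force between each of the arm, the fingers and cup below 0.1 N and horizontal distance between needle_tip and zero_mark below 0.004 m), for 0.2 s.
At the end, for the whole second after the job is handed in: The cup stands upright (within 0.12 rad) on the pan, its axis within 35 mm of the pan's centre, released and at rest, and the needle's tip is within 4 mm of the centre of the dial's zero mark (over the broad block) (all of step 2 and linear speed of cup below 0.01 m/s); the robot touches nothing.
It fails at once if the robot presses on the scale (housing, pan or thumbwheel) with more than 15 N (contact force between any of the arm, the fingers and scale above 15 N).
It fails at once if the cup hits or is pressed on the scale with more than 20 N (contact force between cup and scale above 20 N).
It fails at once if a bystander is moved by more than 30 mm (distance of any of bottle, jar, dish, spoon from where it was at the start of the episode above 0.03 m).
It also fails if it takes over 61 s, if anything falls off the work surface, if the arm or the gripper's body presses on something with over 40 N, if the wrist force passes 120 N, or if a joint passes its speed limit or range.

### The arm

A 7-joint arm with a two-finger parallel gripper is mounted at the origin on the work surface. World frame = base frame: x ahead of the robot, y to its left, z up, the work surface at z = 0. Lengths are in mm, angles in rad, forces in N, time in s.
With the tool pointing down it reaches from about 425 to 875 mm from the base axis. Payload 9.9 kg.
Tool frame: the origin (TCP) lies midway between the tips of the shut fingers; the grasp point (between the pads) lies env.pinch_z behind it (env.pinch_z is the distance from the TCP to the grasp point, in mm); z points along the fingers, x is the direction in which the jaws open and shut, and the axes are right-handed (so a half turn about z gives the same grasp; the last joint's range is limited). The gripper opens to 85 mm and grips with 20 to 120 N. Pads are 22 mm wide; open, the fingers measure 114 mm over their backs; the gripper's body (76 mm by 85 mm) begins 54 mm behind the grasp point. The pads swing forward as they close: fully open they stand 13 mm farther back than shut.
Start: joints at [-1.323, 0.576, 0.025, 1.437, -0.015, 1.129, -0.057], TCP at [219.871, 638.189, 231.289] pointing down, gripper open.
Joint ranges: [-2.76, 2.76], [-0.34, 2.15], [-1.52, 1.57], [0.19, 2.46], [-1.09, 4.23], [0.17, 1.99], [-2.82, 2.82]. Speed limits (rad/s): [2.22, 2.22, 3.01, 3.01, 3.14, 3.14, 3.14].

### API

Orientations are given as a rotation vector (axis times angle).
In Python, from station import env gives the robot as it stands. The module is installed in compiled form; this text tells all that it offers.
- The arm moves only by the tool servo_tool, never from a script. Its argument "moves" is a list of rows, each a list of 2 entries, a list of its own where there are three numbers: the shift along the tool's x, y, z in m, then the turn about the tool's z in rad. In form: [[[dx, dy, dz], roll], ...]. A call has 1 to 5 rows; each row shifts and turns the pose as measured when the row begins, along the tool's axes as they then stand; what a row does not reach is not made up. A row lasts 1/8 s, in which the tool goes at most 62.5 mm and 10.7 degrees, less where a joint would pass 70% of its speed; a pose out of reach is approached as far as the arm can. A call is refused whole if a number of a shift passes 0.0625 or a number of a turn 0.188, either way. A call with a gripper value outside its range is refused whole. "hand" is the opening, from -1 (shut) to 1 (fully open), so that 0 is half open, set as the call begins (left out, the last holds). The fingers move at their own pace and stop on an object; "grip_force" is the grip in N (left out, the last holds). Time passes only in rows, so rows that do not move let the fingers close. It gives the time, the measured TCP pose, the force and the opening at its end, in the units of the state.
- env.get_obs(): the state, without advancing time (a new reading comes with each control period).
- env.snapshot(name): name is "side" or "top" or "wrist"; returns the picture (400x640x3 uint8, red, green, blue); there is no depth.
- env.calibration(name): a dict with "camera_matrix" (3x3 intrinsics, pixels), "origin" and "attitude" of the camera in the world. Camera axes: x right, y down, z forward; pixel columns grow to the right and rows downward; lengths in mm; the calibration is good to about 2 mm. A picture is of the moment at which its call begins: read the wrist's pose just before it. calibration takes no time and is no camera call; for the wrist camera it gives the pose at the moment of the call.
- env.job_done(): hands the job in, once; it reports no verdict.
The state is a dict: "time_s": time; "q": joint angles; "qd": joint speeds; "joint_torque": joint torques, N m; "tcp_pos": TCP position; "tcp_rot": TCP orientation; "wrist_force": force on the tool from outside, world axes, zero at the start; "ft_torque": the same for the moment, N m; "finger_gap": finger opening in mm.
Only numpy, scipy, OpenCV 4.12 (cv2) and the standard library are available. Lean on these libraries where they do the work, as an engineer would, in place of code of your own. Each camera call takes 0.05 s, during which the arm holds its last target. There are 200 camera calls.

## Working session

There is one attempt and no reset: what is moved stays moved. The work goes in short steps, Python scripts to look and compute and a tool call to move; the robot and the scene stay as the last step left them, time stands still between calls to the robot, and variables do not carry over. Pictures are saved under pics/ and viewed, about 8 in all and at most 12, crops included, and the job is handed in when it is done.

Besides the shell and the picture viewer there is one more tool, called after "Emit:" as name(argument=value, ...) on one line, values as JSON. servo_tool: Moves the arm, as the interface text tells. Its arguments: {"type":"object","properties":{"moves":{"type":"array"},"hand":{"type":"number"},"grip_force":{"type":"number"}},"required":["moves"]}

```bash
mkdir -p pics; cat > h.py <<'E'
import numpy as np, cv2
from station import env
from scipy.spatial.transform import Rotation as R
def snap(n,f):
    im=env.snapshot(n); cv2.imwrite('pics/'+f,im[:,:,::-1]); return im
def ray(n,u,v,c=None):
    c=c or env.calibration(n); d=np.linalg.inv(c['camera_matrix'])@[u,v,1]
    return np.array(c['origin']),np.array(c['attitude'])@d
def at(n,u,v,z,c=None):
    o,d=ray(n,u,v,c); return o+d*(z-o[2])/d[2]
def proj(n,p,c=None):
    c=c or env.calibration(n); q=np.array(c['attitude']).T@(np.array(p)-c['origin']); q=np.array(c['camera_matrix'])@q; return q[:2]/q[2]
E
python3 - <<'E'
from h import *
for n in('side','top'):
    c=env.calibration(n);print(n,c)
a=snap('side','s1.png');b=snap('top','t1.png')
o=env.get_obs();print(o,env.pinch_z)
E
```

```text
side {'camera_matrix': array([[443.76934056,   0.        , 317.71693907],
       [  0.        , 443.76934056, 207.35411084],
       [  0.        ,   0.        ,   1.        ]]), 'origin': array([ 424.05131251, -639.58600803,  894.42738671]), 'attitude': array([-2.46334675,  0.24811512, -0.09878123])}
top {'camera_matrix': array([[403.84978484,   0.        , 317.12261005],
       [  0.        , 403.84978484, 191.5734726 ],
       [  0.        ,   0.        ,   1.        ]]), 'origin': array([3.36895579e+02, 4.32442772e-01, 1.08213312e+03]), 'attitude': array([-2.19343139,  2.02306845, -0.21642068])}
{'time_s': 0.1, 'q': array([-1.32281436,  0.57642566,  0.02481565,  1.43779376, -0.01497364,
        1.12897132, -0.05647909]), 'qd': array([ 0.00157111, -0.00048976, -0.00046853, -0.00129263,  0.00151593,
       -0.00224979,  0.00173863]), 'joint_torque': array([ 6.73818446e-03, -7.67309690e+01,  2.25772798e+00, -2.86604083e+01,
        1.57275848e-02,  8.55210121e-03, -1.11662828e-05]), 'tcp_pos': array([219.72525415, 637.83548938, 230.55387875]), 'tcp_rot': array([ 2.55697100e+00,  1.82371979e+00, -1.73431567e-03]), 'wrist_force': array([0.00322047, 1.0154463 , 0.23763554]), 'ft_torque': array([ 0.0505449 , -0.04478553, -0.06682224]), 'finger_gap': 85.64569315775915} 18.700000000000003
```

View pics/t1.png

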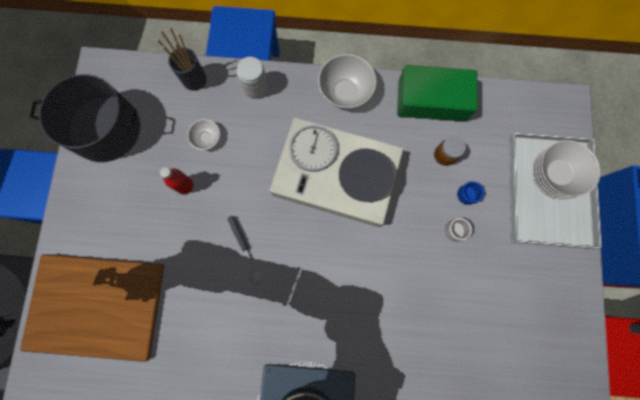

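View pics/s1.png

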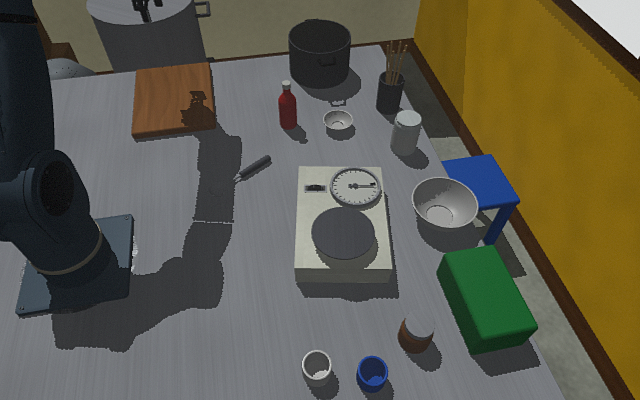

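The top view shows the cup at (460,229) and the blue look-alike at (471,192). The pan is at about (368,175), the dial at (315,148), the slot at (302,184) and the bottle on the left. In the side view the cup rim is at (317,360) and the slot at (316,188).

```bash
sed -i "s/np.array(c\['attitude'\])/R.from_rotvec(c['attitude']).as_matrix()/g" h.py
python3 - <<'E'
from h import *
for n,pts in {'top':dict(cup=(460,226,50),blue=(471,190,50),pan=(368,175,100),dial=(315,148,85),slot=(302,184,74),tl=(296,119,70),tr=(404,148,70),br=(383,224,70),bl=(272,193,70),spoon=(238,232,10),jar=(453,148,80)),
 'side':dict(cup=(317,361,50),blue=(372,367,50),pan=(344,233,100),dial=(355,187,85),slot=(316,188,74),tl=(382,167,70),tr=(392,270,70),br=(295,270,70),bl=(299,167,70),jar=(417,325,80))}.items():
    for k,(u,v,z) in pts.items(): print(n,k,at(n,u,v,z).round(0))
for n,f,b in(('top','t1.png',(250,105,170,130)),('side','s1.png',(280,155,170,130))):
    x,y,w,h=b; im=cv2.imread('pics/'+f)[y:y+h,x:x+w]; 
    i2=cv2.resize(im,None,fx=4.5,fy=4.5,interpolation=cv2.INTER_CUBIC); cv2.imwrite('pics/c_'+f,i2)
a=cv2.imread('pics/c_t1.png');b=cv2.imread('pics/c_s1.png')
cv2.imwrite('pics/cc.png',cv2.resize(np.vstack([a,b]),None,fx=.5,fy=.5) if 0 else a)
E
```

```text
top cup [ 494. -360.   50.]
top blue [ 592. -388.   50.]
top pan [ 597. -111.  100.]
top dial [661.  27.  85.]
top slot [566.  53.  74.]
top tl [743.  85.  70.]
top tr [ 685. -205.   70.]
top br [ 481. -159.   70.]
top bl [537. 128.  70.]
top spoon [437. 214.  10.]
top jar [ 692. -330.   80.]
side cup [ 490. -353.   50.]
side blue [ 589. -385.   50.]
side pan [ 600. -108.  100.]
side dial [662.  29.  85.]
side slot [571.  53.  74.]
side tl [751.  93.  70.]
side tr [ 684. -201.   70.]
side br [ 481. -161.   70.]
side bl [543. 134.  70.]
side jar [ 691. -333.   80.]
```

View pics/c_t1.png

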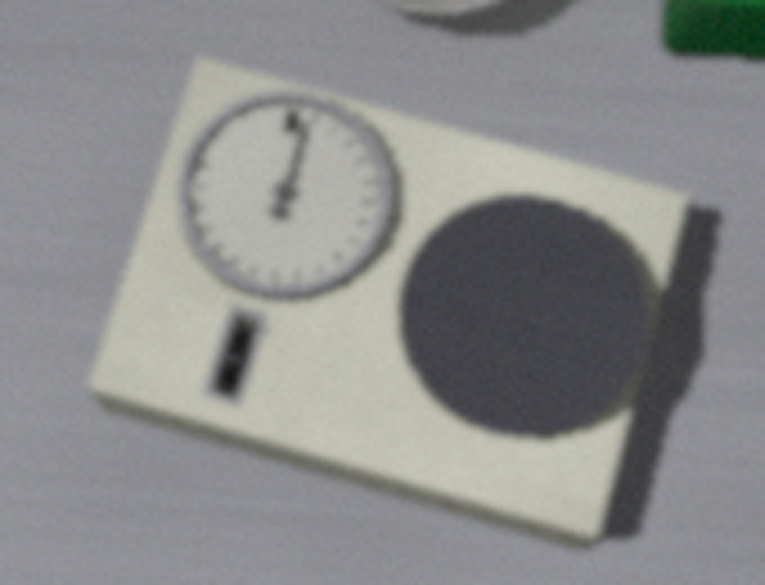

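```bash
cat >> h.py <<'E'
def plan(targets,yaw=None,step=58,p=None,y=None):
    """targets: list of xyz; prints rows; yaw=world yaw of tool x"""
    o=env.get_obs(); p=np.array(o['tcp_pos']) if p is None else np.array(p,float)
    r=R.from_rotvec(o['tcp_rot']).as_matrix()
    y=np.arctan2(r[1,0],r[0,0]) if y is None else y
    print('p',p.round(1),'yaw',round(y,3),'tilt',round(float(r[2,2]),4),'F',o['wrist_force'].round(1),'t',o['time_s'])
    rows=[]
    for T in targets:
        while np.linalg.norm(T-p)>.3:
            d=T-p; d=d*min(1,step/np.linalg.norm(d)); 
            # tool down: x=(cos y, sin y), y=(sin y,-cos y), z=-z
            c,s=np.cos(y),np.sin(y); mv=np.array([c*d[0]+s*d[1],s*d[0]-c*d[1],-d[2]])
            roll=0
            if yaw is not None:
                e=(yaw-y+np.pi/2)%np.pi-np.pi/2; roll=-np.clip(e,-.15,.15)
                y-=roll
            rows.append([[round(float(v)/1000,4) for v in mv],round(float(roll),3)]); p=p+d
    for i in range(0,len(rows),5): print(rows[i:i+5])
E
python3 - <<'E'
from h import *
y=np.arctan2(.978,.208);print(y)
plan([np.array(t,float) for t in [(420,540,240),(560,300,240),(610,0,240),(570,-250,230),(490,-356,180)]],y)
E
```

```text
1.3612397344691742
p [219.7 637.8 230.6] yaw 1.239 tilt -1.0 F [0.  1.  0.2] t 0.1
[[[-0.0071, 0.0575, -0.0025], -0.122], [[-0.014, 0.0562, -0.0025], -0.0], [[-0.014, 0.0562, -0.0025], -0.0], [[-0.0119, 0.0476, -0.0021], -0.0], [[-0.0429, 0.039, -0.0], -0.0]]
[[[-0.0429, 0.039, -0.0], -0.0], [[-0.0429, 0.039, -0.0], -0.0], [[-0.0429, 0.039, -0.0], -0.0], [[-0.0339, 0.0308, -0.0], -0.0], [[-0.054, 0.0212, -0.0], -0.0]]
[[[-0.054, 0.0212, -0.0], -0.0], [[-0.054, 0.0212, -0.0], -0.0], [[-0.054, 0.0212, -0.0], -0.0], [[-0.054, 0.0212, -0.0], -0.0], [[-0.0132, 0.0052, -0.0], -0.0]]
[[[-0.0579, 0.0029, 0.0023], -0.0], [[-0.0579, 0.0029, 0.0023], -0.0], [[-0.0579, 0.0029, 0.0023], -0.0], [[-0.0579, 0.0029, 0.0023], -0.0], [[-0.0213, 0.0011, 0.0008], -0.0]]
[[[-0.0492, -0.023, 0.0204], -0.0], [[-0.0492, -0.023, 0.0204], -0.0], [[-0.022, -0.0103, 0.0091], -0.0]]
```

Emit:
servo_tool(moves=[[[-0.007, 0.0575, -0.004], -0.122], [[-0.014, 0.056, -0.004], 0], [[-0.014, 0.056, -0.003], 0], [[-0.012, 0.0475, -0.002], 0], [[-0.043, 0.039, 0], 0]], hand=1, grip_force=40)

```text
time_s: 0.72
tcp_pos: [450.0, 491.9, 239.9]
tcp_rot: [-2.425, -1.995, 0.01]
wrist_force: [0.9, 0.3, -0.2]
finger_gap: 85.4
```

Emit:
servo_tool(moves=[[[-0.043, 0.039, 0], 0], [[-0.043, 0.039, 0], 0], [[-0.043, 0.039, 0], 0], [[-0.034, 0.031, 0], 0], [[-0.054, 0.021, 0], 0]])

```text
time_s: 1.35
tcp_pos: [578.1, 237.3, 237.7]
tcp_rot: [-2.426, -1.995, 0.015]
wrist_force: [0.7, -0.4, 0.3]
finger_gap: 85.4
```

Emit:
servo_tool(moves=[[[-0.054, 0.021, 0], 0], [[-0.054, 0.021, 0], 0], [[-0.054, 0.021, 0], 0], [[-0.054, 0.021, 0], 0], [[-0.054, 0.01, 0], 0]])

```text
time_s: 1.98
tcp_pos: [618.4, -55.6, 237.2]
tcp_rot: [-2.425, -1.995, 0.019]
wrist_force: [0.3, -0.4, 0.4]
finger_gap: 85.5
```

```bash
python3 - <<'E'
from h import *
plan([np.array(t,float) for t in [(570,-250,230),(491,-356,170)]],1.361)
E
```

```text
p [618.4 -55.6 237.2] yaw 1.377 tilt -0.9999 F [ 0.3 -0.4  0.4] t 1.975
[[[-0.0579, -0.0029, 0.0021], 0.016], [[-0.0579, -0.002, 0.0021], -0.0], [[-0.0579, -0.002, 0.0021], -0.0], [[-0.0264, -0.0009, 0.001], -0.0], [[-0.048, -0.022, 0.024], -0.0]]
[[[-0.048, -0.022, 0.024], -0.0], [[-0.0241, -0.0111, 0.0121], -0.0]]
```

Emit:
servo_tool(moves=[[[-0.058, -0.003, 0.002], 0.016], [[-0.058, -0.002, 0.002], 0], [[-0.058, -0.002, 0.002], 0], [[-0.026, -0.001, 0.001], 0], [[-0.048, -0.022, 0.022], 0]])

```text
time_s: 2.6
tcp_pos: [536.0, -301.6, 209.3]
tcp_rot: [-2.444, -1.974, 0.019]
wrist_force: [1.0, 0.6, -0.4]
finger_gap: 85.4
```

Emit:
servo_tool(moves=[[[-0.048, -0.022, 0.022], 0], [[-0.022, -0.011, 0.012], 0], [[0, 0, 0], 0], [[0, 0, 0], 0]])

```text
time_s: 3.1
tcp_pos: [483.0, -368.1, 173.1]
tcp_rot: [-2.447, -1.963, 0.024]
wrist_force: [0.4, 0.3, -0.4]
finger_gap: 85.1
```

```bash
python3 - <<'E'
from h import *
plan([],0)
c=env.calibration('wrist');snap('wrist','w1.png')
print(c)
import pickle;pickle.dump(c,open('w1.pkl','wb'))
print(proj('wrist',(491,-356,50),c))
E
```

```text
p [ 483.  -368.1  173.1] yaw 1.352 tilt -0.9999 F [ 0.4  0.3 -0.4] t 3.1
{'camera_matrix': array([[304.13086979,   0.        , 324.05295179],
       [  0.        , 304.13086979, 196.99457705],
       [  0.        ,   0.        ,   1.        ]]), 'origin': array([ 418.49804963, -352.09542904,  316.32351039]), 'attitude': array([2.28023338, 1.83198204, 0.22502231])}
[340.41637182 198.43810767]
```

View pics/w1.png

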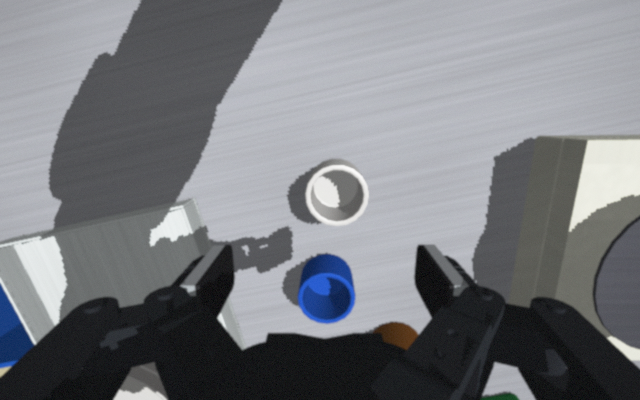

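The cup rim is centred at about (337,194) and clear of the jaws. The blue cup is at (327,297).

```bash
python3 - <<'E'
from h import *
import pickle;c=pickle.load(open('w1.pkl','rb'))
m=at('wrist',337,194.5,50,c);print(m,at('wrist',306,195,50,c),at('wrist',368.5,195,50,c))
x,y=np.array(m[:2])
plan([np.array(t,float) for t in [(491,-357,70),(491,-357,8)]],1.361,step=52)
plan([np.array(t,float) for t in [(x,y,70),(x,y,8)]],1.361,step=52)
E
```

```text
[ 486.73289054 -358.26362914   50.        ] [ 481.18694813 -385.7464221    50.        ] [ 493.27413324 -330.59613599   50.        ]
p [ 482.9 -368.   173.2] yaw 1.353 tilt -0.9999 F [0.3 0.1 0.1] t 3.15
[[[0.0063, 0.0027, 0.0516], -0.008], [[0.0062, 0.0028, 0.0516], -0.0], [[0.0, 0.0, 0.052], -0.0], [[0.0, 0.0, 0.0101], -0.0]]
p [ 482.9 -368.   173.2] yaw 1.353 tilt -0.9999 F [0.3 0.1 0.1] t 3.15
[[[0.0052, 0.0008, 0.0517], -0.008], [[0.0052, 0.0008, 0.0514], -0.0], [[0.0, 0.0, 0.052], -0.0], [[0.0, 0.0, 0.01], -0.0]]
```

Emit:
servo_tool(moves=[[[0.0055, 0.002, 0.05], -0.008], [[0.0055, 0.002, 0.04], 0], [[0, 0, 0.01], 0], [[0, 0, 0], 0]])

```text
time_s: 3.65
tcp_pos: [494.4, -355.4, 74.1]
tcp_rot: [2.433, 1.984, -0.017]
wrist_force: [0.2, -0.3, -0.6]
finger_gap: 85.4
```

```bash
python3 - <<'E'
from h import *
plan([np.array((489,-358,9.))],1.361,step=40)
E
```

```text
p [ 494.4 -355.4   74.1] yaw 1.368 tilt -0.9999 F [ 0.2 -0.3 -0.6] t 3.65
[[[-0.0023, -0.0029, 0.0398], 0.007], [[-0.0014, -0.0018, 0.0253], -0.0]]
```

Emit:
servo_tool(moves=[[[-0.0025, -0.003, 0.03], 0.007], [[-0.0015, -0.002, 0.025], 0], [[0, 0, 0.008], 0], [[0, 0, 0], 0]])

```text
time_s: 4.15
tcp_pos: [493.3, -361.3, 16.9]
tcp_rot: [2.431, 1.97, -0.012]
wrist_force: [-0.1, 0.2, 0.7]
finger_gap: 85.2
```

Emit:
servo_tool(moves=[[[0, 0, 0], 0], [[0, 0, 0], 0], [[0, 0, 0], 0], [[0, 0, 0], 0], [[0, 0, 0], 0]], hand=-1, grip_force=40)

```text
time_s: 4.78
tcp_pos: [494.6, -361.6, 19.9]
tcp_rot: [2.428, 1.969, -0.01]
wrist_force: [0.8, -0.9, -3.3]
finger_gap: 56.8
```

Emit:
servo_tool(moves=[[[0, 0, -0.015], 0], [[0, 0, -0.03], 0], [[0, 0, -0.03], 0], [[0, 0, 0], 0]])

```text
time_s: 5.28
tcp_pos: [494.0, -360.5, 98.9]
tcp_rot: [2.429, 1.969, -0.01]
wrist_force: [0.3, -0.8, -4.2]
finger_gap: 56.9
```

```bash
python3 - <<'E'
from h import *
plan([],0)
snap('wrist','w2.png')
a=snap('side','s2.png')[270:400,240:440,::-1]
cv2.imwrite('pics/c2.png',np.vstack([cv2.imread('pics/w2.png')[100:,100:540],cv2.resize(a,(440,286))]))
E
```

```text
p [ 494.  -360.5   98.9] yaw 1.362 tilt -0.9999 F [ 0.3 -0.8 -4.2] t 5.275
```

View pics/c2.png

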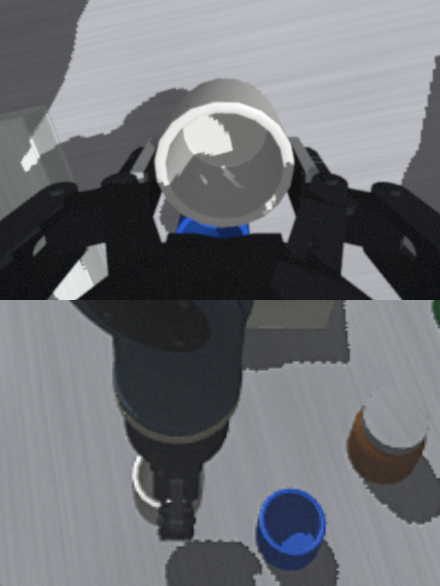

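```bash
python3 - <<'E'
from h import *
o=env.get_obs()['tcp_pos']
for z in(125,130,135): print(z,at('wrist',325.5,262.5,z)-o, np.linalg.norm(at('wrist',256,262,z)-at('wrist',394,262,z)))
plan([np.array(t,float) for t in [(520,-340,190),(596,-111,190)]],1.361,step=50)
E
```

```text
125 [-8.25519773  2.84155388 28.67505403] 56.906979547823845
130 [-10.83467522   3.43348591  33.67505403] 54.398510068832834
135 [-13.41415271   4.02541793  38.67505403] 51.89004058984189
p [ 492.7 -359.5   96.3] yaw 1.363 tilt -0.9999 F [ 0.2  0.5 -3.6] t 5.375
[[[0.0124, 0.0114, -0.0471], 0.002], [[0.0123, 0.0113, -0.0466], -0.0], [[0.0497, 0.0055, -0.0], -0.0], [[0.0497, 0.0055, -0.0], -0.0], [[0.0497, 0.0055, -0.0], -0.0]]
[[[0.0497, 0.0055, -0.0], -0.0], [[0.041, 0.0046, -0.0], -0.0]]
```

Emit:
servo_tool(moves=[[[0.012, 0.011, -0.047], 0], [[0.012, 0.011, -0.047], 0], [[0.05, 0.0055, 0], 0], [[0.05, 0.0055, 0], 0], [[0.05, 0.0055, 0], 0]])

```text
time_s: 6.0
tcp_pos: [563.9, -196.0, 184.3]
tcp_rot: [2.447, 1.965, -0.022]
wrist_force: [0.8, 1.1, -3.3]
finger_gap: 56.9
```

Emit:
servo_tool(moves=[[[0.045, 0.0065, 0], 0], [[0.02, 0.006, 0], 0], [[0, 0, 0], 0], [[0, 0, 0], 0]])

```text
time_s: 6.5
tcp_pos: [589.4, -129.3, 178.6]
tcp_rot: [-2.442, -1.972, 0.029]
wrist_force: [-0.8, -0.6, -3.4]
finger_gap: 57.2
```

```bash
python3 - <<'E'
from h import *
plan([np.array((605,-112,130.))],1.361,step=40)
E
```

```text
p [ 589.4 -129.3  178.6] yaw 1.359 tilt -0.9998 F [-0.8 -0.6 -3.4] t 6.5
[[[0.015, 0.0086, 0.0361], -0.002], [[0.0052, 0.003, 0.0126], -0.0]]
```

Emit:
servo_tool(moves=[[[0.012, 0.008, 0.02], 0], [[0.008, 0.004, 0.02], 0], [[0, 0, 0.005], 0], [[0, 0, 0], 0], [[0, 0, 0], 0]])

```text
time_s: 7.12
tcp_pos: [604.3, -116.7, 129.1]
tcp_rot: [-2.449, -1.963, 0.033]
wrist_force: [0.1, 0.0, -3.2]
finger_gap: 56.9
```

Emit:
servo_tool(moves=[[[0.003, 0, 0.004], 0], [[0, 0, 0.004], 0], [[0, 0, 0.002], 0], [[0, 0, 0.001], 0]])

```text
time_s: 7.62
tcp_pos: [605.3, -114.2, 118.7]
tcp_rot: [-2.451, -1.963, 0.03]
wrist_force: [0.1, 1.2, -3.1]
finger_gap: 57.0
```

Emit:
servo_tool(moves=[[[0, 0, 0.001], 0], [[0, 0, 0.001], 0], [[0, 0, 0.001], 0]])

```text
time_s: 8.0
tcp_pos: [605.2, -114.2, 115.9]
tcp_rot: [-2.451, -1.963, 0.03]
wrist_force: [-1.1, 0.5, -0.7]
finger_gap: 56.7
```

Emit:
servo_tool(moves=[[[0, 0, 0.001], 0], [[0, 0, 0.0005], 0], [[0, 0, 0], 0]])

```text
time_s: 8.38
tcp_pos: [605.3, -114.2, 114.6]
tcp_rot: [-2.451, -1.963, 0.03]
wrist_force: [-1.6, 1.1, -0.8]
finger_gap: 56.9
```

Emit:
servo_tool(moves=[[[0, 0, 0.0005], 0], [[0, 0, 0], 0], [[0, 0, 0], 0], [[0, 0, 0], 0], [[0, 0, 0], 0]], hand=0.7)

```text
time_s: 9.0
tcp_pos: [606.2, -114.5, 114.5]
tcp_rot: [2.452, 1.964, -0.028]
wrist_force: [-0.4, 0.9, 0.0]
finger_gap: 72.9
```

Emit:
servo_tool(moves=[[[0, 0, 0], 0], [[0, 0, -0.015], 0], [[0, 0, -0.04], 0], [[0, 0, -0.05], 0], [[0, 0, -0.03], 0]], hand=0.9)

```text
time_s: 9.62
tcp_pos: [607.0, -112.8, 254.2]
tcp_rot: [-2.45, -1.963, 0.031]
wrist_force: [0.5, -0.3, -0.8]
finger_gap: 81.3
```

```bash
python3 - <<'E'
from h import *
plan([],0)
im=snap('top','t3.png'); a=im[105:235,250:420,::-1]
b=snap('side','s3.png')[150:290,280:420,::-1]
cv2.imwrite('pics/c3.png',np.hstack([cv2.resize(a,None,fx=4,fy=4,interpolation=2)[:,:520],cv2.resize(b,(280,520))[:, :280]]))
cv2.imwrite('pics/c3s.png',cv2.resize(b,None,fx=4.2,fy=4.2,interpolation=2))
E
```

```text
p [ 607.  -112.8  254.2] yaw 1.351 tilt -0.9998 F [ 0.5 -0.3 -0.8] t 9.625
```

View pics/c3s.png

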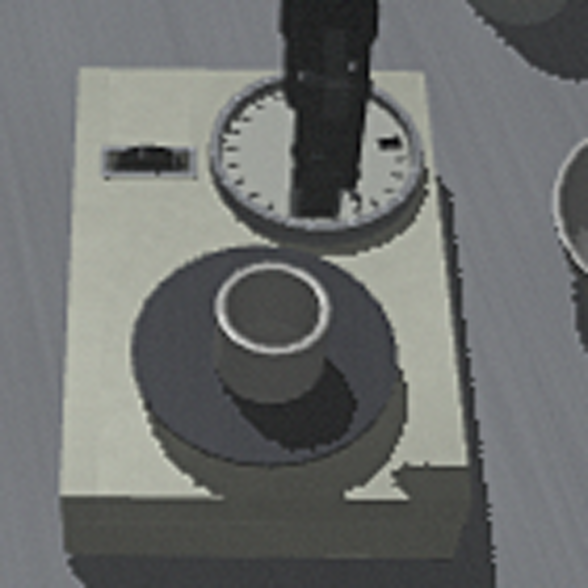

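```bash
python3 - <<'E'
from h import *
print('slot',at('side',315.7,188.6,70),at('top',302.7,183.4,70))
print('cup',at('side',344.8,223.3,145))
print('mark',at('side',372.9,184.3,82), 'dial', at('side',355,187,84),at('top',250+291/4.5,105+197/4.5,84))
plan([np.array((570,50,150.))],1.361,step=50)
E
```

```text
slot [570.29893977  54.64166757  70.        ] [568.81801513  51.68599412  70.        ]
cup [ 597.62795314 -114.22594043  145.        ]
mark [707.61149494  30.91850968  82.        ] dial [661.99898804  29.3425569   84.        ] [659.59909943  28.20368276  84.        ]
p [ 608.2 -113.   255.6] yaw 1.351 tilt -0.9999 F [0.7 0.2 0.3] t 9.725
[[[0.0381, -0.0184, 0.0267], -0.01], [[0.0383, -0.018, 0.0267], -0.0], [[0.0383, -0.018, 0.0267], -0.0], [[0.0367, -0.0173, 0.0256], -0.0]]
```

Emit:
servo_tool(moves=[[[0.038, -0.018, 0.01], -0.01], [[0.038, -0.018, 0.02], 0], [[0.038, -0.018, 0.03], 0], [[0.036, -0.016, 0.03], 0], [[0.005, 0, 0.01], 0]], hand=-1)

```text
time_s: 10.35
tcp_pos: [571.0, 55.4, 154.4]
tcp_rot: [2.441, 1.97, -0.021]
wrist_force: [-0.2, -0.9, 1.1]
finger_gap: -0.1
```

```bash
python3 - <<'E'
from h import *
a=snap('side','s4.png')[155:265,285:415,::-1]
cv2.imwrite('pics/c4.png',cv2.resize(a,None,fx=5,fy=5,interpolation=2))
plan([np.array((577,51.5,90.))],1.361,step=50); print(env.get_obs()['finger_gap'])
E
```

```text
p [571.5  54.3 153.9] yaw 1.357 tilt -0.9999 F [-0.6 -0.2 -0.2] t 10.4
[[[-0.0012, 0.0046, 0.0498], -0.004], [[-0.0004, 0.0013, 0.0141], -0.0]]
0.23082255131192195
```

View pics/c4.png

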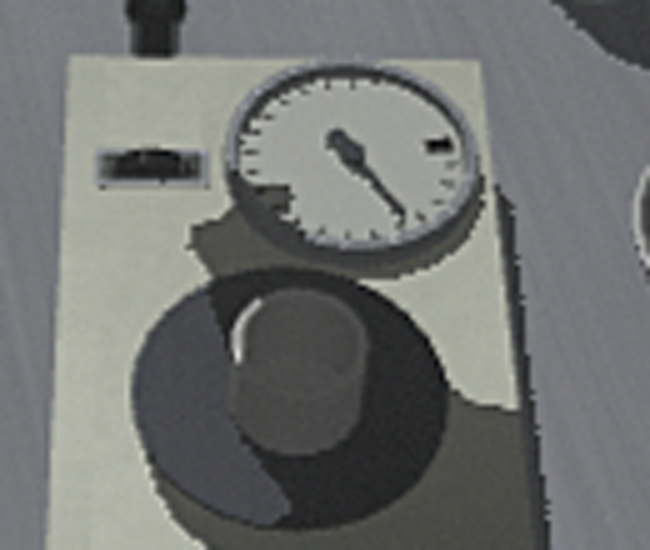

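The needle tip is at crop (402,217), the broad mark at (439,146) and the hub at about (352,152). The hand is clear of the cup.

```bash
cat >> h.py <<'E'
def gap(tip,mark,cen,s=5,off=(285,155),z=80):
    P=[at('side',q[0]/s+off[0],q[1]/s+off[1],z)[:2] for q in(tip,mark,cen)]
    a=[np.arctan2(*(P[i]-P[2])[::-1]) for i in(0,1)]
    print('radii',[np.linalg.norm(P[i]-P[2]).round(1) for i in(0,1)],'ang',np.round(a,3),'mark-needle',round(a[1]-a[0],3),'cen',P[2].round(1))
E
python3 - <<'E'
from h import *
gap((402,217),(439,146),(350,152))
E
```

```text
radii [np.float64(46.7), np.float64(43.9)] ang [-1.269 -0.107] mark-needle 1.161 cen [664.5  37.6]
```

Emit:
servo_tool(moves=[[[-0.001, 0.005, 0.035], -0.004], [[-0.001, 0.001, 0.02], 0], [[0, 0, 0.008], 0], [[0, 0, 0], 0], [[0, 0, 0], 0]])

```text
time_s: 11.02
tcp_pos: [580.0, 45.2, 93.0]
tcp_rot: [2.439, 1.964, -0.016]
wrist_force: [0.1, -0.0, 0.5]
finger_gap: -0.1
```

Emit:
servo_tool(moves=[[[0.0055, -0.003, 0.003], 0], [[0, 0, 0.001], 0], [[0, 0, 0], 0]])

```text
time_s: 11.4
tcp_pos: [578.9, 51.8, 90.3]
tcp_rot: [2.438, 1.963, -0.013]
wrist_force: [0.1, 0.7, -0.4]
finger_gap: -0.1
```

```bash
cat >> h.py <<'E'
S=np.array((569.5,53.0))
def rel():
    o=env.get_obs(); d=np.array(o['tcp_pos'])[:2]-S; r=R.from_rotvec(o['tcp_rot']).as_matrix()
    print('along(+x)',round(.978*d[0]-.208*d[1],1),'across(+y)',round(.208*d[0]+.978*d[1],1),'z',round(o['tcp_pos'][2],2),'F',o['wrist_force'].round(1),'yaw',round(np.arctan2(r[1,0],r[0,0]),3),'zaxis',r[:,2].round(3),o['time_s'])
E
python3 - <<'E'
from h import *
from scipy.optimize import fsolve
P=[at('side',q[0]/5+285,q[1]/5+155,80)[:2] for q in((402,217),(439,146))]
c=fsolve(lambda c:[np.linalg.norm(p-c)-44 for p in P],(661,29));print(c)
a=[np.arctan2(*(p-c)[::-1]) for p in P];print(a,a[1]-a[0])
rel()
E
```

```text
[664.19632362  34.72012983]
[np.float64(-1.2426905403871), np.float64(-0.04070301903090558)] 1.2019875213561944
along(+x) 9.5 across(+y) 0.8 z 90.25 F [ 0.1  0.7 -0.4] yaw 1.356 zaxis [ 0.001 -0.014 -1.   ] 11.4
```

Emit:
servo_tool(moves=[[[0, 0, 0.004], 0], [[0, 0, 0.003], 0], [[0, 0, 0], 0]])

```text
time_s: 11.78
tcp_pos: [578.9, 51.7, 82.7]
tcp_rot: [2.438, 1.964, -0.013]
wrist_force: [0.6, 0.3, 0.4]
finger_gap: 0.4
```

Emit:
servo_tool(moves=[[[0, 0, 0.0007], 0], [[0, 0, 0.0007], 0]])

```text
time_s: 12.02
tcp_pos: [578.9, 51.6, 81.2]
tcp_rot: [2.438, 1.963, -0.013]
wrist_force: [-0.1, 0.1, 0.0]
finger_gap: -0.0
```

Emit:
servo_tool(moves=[[[0, 0, 0.0007], 0], [[0, 0, 0.0007], 0]])

```text
time_s: 12.28
tcp_pos: [579.0, 51.6, 79.8]
tcp_rot: [2.438, 1.963, -0.013]
wrist_force: [-0.2, 0.6, -0.0]
finger_gap: 0.1
```

Emit:
servo_tool(moves=[[[0, 0, 0.0005], 0], [[0, 0, 0.0005], 0]])

```text
time_s: 12.52
tcp_pos: [579.0, 51.6, 78.8]
tcp_rot: [2.438, 1.963, -0.013]
wrist_force: [0.1, -0.1, 2.8]
finger_gap: 0.1
```

Emit:
servo_tool(moves=[[[0, 0, 0.0005], 0], [[0, 0, 0.0005], 0]])

```text
time_s: 12.78
tcp_pos: [579.1, 51.6, 78.3]
tcp_rot: [2.438, 1.963, -0.012]
wrist_force: [-1.6, -0.4, 5.6]
finger_gap: 0.1
```

Emit:
servo_tool(moves=[[[0, -0.003, 0.0004], 0], [[0, -0.003, 0.0003], 0]])

```text
time_s: 13.02
tcp_pos: [576.3, 52.3, 78.8]
tcp_rot: [2.435, 1.96, -0.005]
wrist_force: [2.9, -1.5, 4.3]
finger_gap: 0.1
```

Emit:
servo_tool(moves=[[[0, -0.003, 0.0003], 0], [[0, -0.003, 0.0003], 0]])

```text
time_s: 13.28
tcp_pos: [571.6, 53.3, 78.8]
tcp_rot: [2.434, 1.958, -0.001]
wrist_force: [1.8, -1.7, 4.7]
finger_gap: -0.1
```

Emit:
servo_tool(moves=[[[0, -0.003, 0.0005], 0], [[0, -0.003, 0.0004], 0]])

```text
time_s: 13.52
tcp_pos: [566.2, 54.5, 78.3]
tcp_rot: [2.434, 1.957, 0.001]
wrist_force: [2.3, -1.9, 6.4]
finger_gap: -0.5
```

Emit:
servo_tool(moves=[[[0, -0.003, 0.0004], 0], [[0, -0.003, 0.0004], 0]])

```text
time_s: 13.78
tcp_pos: [560.9, 55.6, 78.1]
tcp_rot: [2.433, 1.956, 0.004]
wrist_force: [2.7, -2.0, 6.8]
finger_gap: -0.1
```

```bash
python3 - <<'E'
from h import *
rel()
a=snap('side','s5.png')[155:265,285:415,::-1]
cv2.imwrite('pics/c5.png',cv2.resize(a,None,fx=5,fy=5,interpolation=2))
E
```

```text
along(+x) -8.9 across(+y) 0.7 z 78.11 F [ 2.7 -2.   6.8] yaw 1.354 zaxis [ 0.015 -0.014 -1.   ] 13.775
```

View pics/c5.png

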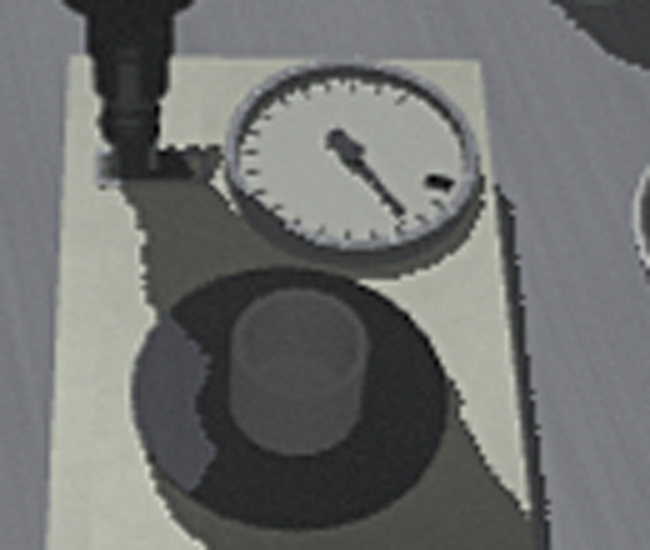

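The mark moved to crop (439,182) while the needle tip stayed at (402,216). About half the gap remains.

```bash
cat >> h.py <<'E'
def ang(tip,mark,c=(664.2,34.7),z=80):
    P=[at('side',q[0]/5+285,q[1]/5+155,z)[:2] for q in(tip,mark)]
    a=[np.arctan2(*(p-np.array(c))[::-1]) for p in P];print([np.linalg.norm(p-np.array(c)).round(1) for p in P],np.round(a,3),a[1]-a[0],'dist',np.linalg.norm(P[0]-P[1]))
E
python3 - <<'E'
from h import *
ang((402,216),(439,146));ang((402,216),(439,182))
E
```

```text
[np.float64(43.5), np.float64(44.0)] [-1.235 -0.04 ] 1.1943606757499496 dist 49.1852492910272
[np.float64(43.5), np.float64(44.6)] [-1.235 -0.569] 0.6656832269498418 dist 28.78286861389137
```

Emit:
servo_tool(moves=[[[0, 0, -0.004], 0], [[0, 0, -0.005], 0], [[0, 0.01, -0.001], 0], [[0, 0.006, 0], 0], [[0, 0, 0], 0]])

```text
time_s: 14.45
tcp_pos: [574.1, 52.8, 87.3]
tcp_rot: [2.435, 1.959, -0.004]
wrist_force: [0.5, 0.5, -0.1]
finger_gap: 0.1
```

```bash
python3 - <<'E'
from h import *
rel()
E
```

```text
along(+x) 4.6 across(+y) 0.8 z 87.29 F [ 0.5  0.5 -0.1] yaw 1.355 zaxis [ 0.008 -0.014 -1.   ] 14.45
```

Emit:
servo_tool(moves=[[[0, 0.006, 0.004], 0], [[0, 0, 0.003], 0], [[0, 0, 0.0005], 0], [[0, 0, 0], 0]])

```text
time_s: 14.95
tcp_pos: [580.1, 51.3, 78.8]
tcp_rot: [2.436, 1.96, -0.005]
wrist_force: [-0.2, -0.4, 1.8]
finger_gap: -0.0
```

Emit:
servo_tool(moves=[[[0, 0, 0.0005], 0], [[0, 0, 0.0005], 0]])

```text
time_s: 15.2
tcp_pos: [580.2, 51.3, 78.3]
tcp_rot: [2.435, 1.96, -0.004]
wrist_force: [-1.3, -0.0, 4.5]
finger_gap: 0.0
```

Emit:
servo_tool(moves=[[[0, -0.003, 0.0006], 0], [[0, -0.003, 0.0004], 0]])

```text
time_s: 15.45
tcp_pos: [577.2, 52.0, 78.6]
tcp_rot: [2.433, 1.956, 0.003]
wrist_force: [3.7, -1.5, 5.9]
finger_gap: -0.1
```

Emit:
servo_tool(moves=[[[0, -0.003, 0.0004], 0], [[0, -0.003, 0.0004], 0], [[0, -0.003, 0.0004], 0]])

```text
time_s: 15.82
tcp_pos: [570.6, 53.4, 78.6]
tcp_rot: [2.431, 1.952, 0.01]
wrist_force: [2.4, -1.6, 6.5]
finger_gap: 0.2
```

Emit:
servo_tool(moves=[[[0, -0.003, 0.0004], 0], [[0, -0.003, 0.0004], 0]])

```text
time_s: 16.08
tcp_pos: [565.4, 54.5, 78.2]
tcp_rot: [2.43, 1.951, 0.013]
wrist_force: [3.1, -2.0, 6.6]
finger_gap: -0.1
```

```bash
python3 - <<'E'
from h import *
rel()
E
```

```text
along(+x) -4.3 across(+y) 0.6 z 78.24 F [ 3.1 -2.   6.6] yaw 1.353 zaxis [ 0.022 -0.015 -1.   ] 16.075
```

Emit:
servo_tool(moves=[[[0, -0.003, 0.0004], 0], [[0, -0.002, 0.0004], 0]])

```text
time_s: 16.32
tcp_pos: [561.2, 55.4, 78.0]
tcp_rot: [2.429, 1.95, 0.016]
wrist_force: [2.9, -0.6, 7.5]
finger_gap: 0.0
```

Emit:
servo_tool(moves=[[[0, 0, -0.004], 0], [[0, 0, -0.005], 0], [[0, 0.01, -0.001], 0], [[0, 0.002, 0], 0], [[0, 0, 0], 0]])

```text
time_s: 16.95
tcp_pos: [570.7, 53.4, 87.4]
tcp_rot: [2.431, 1.953, 0.009]
wrist_force: [-0.7, 0.8, 0.3]
finger_gap: -0.1
```

```bash
python3 - <<'E'
from h import *
rel()
a=snap('side','s6.png')[175:210,340:385,::-1]
cv2.imwrite('pics/c6.png',cv2.resize(a,None,fx=15,fy=15,interpolation=2))
E
```

```text
along(+x) 1.1 across(+y) 0.7 z 87.43 F [-0.7  0.8  0.3] yaw 1.354 zaxis [ 0.019 -0.014 -1.   ] 16.95
```

View pics/c6.png

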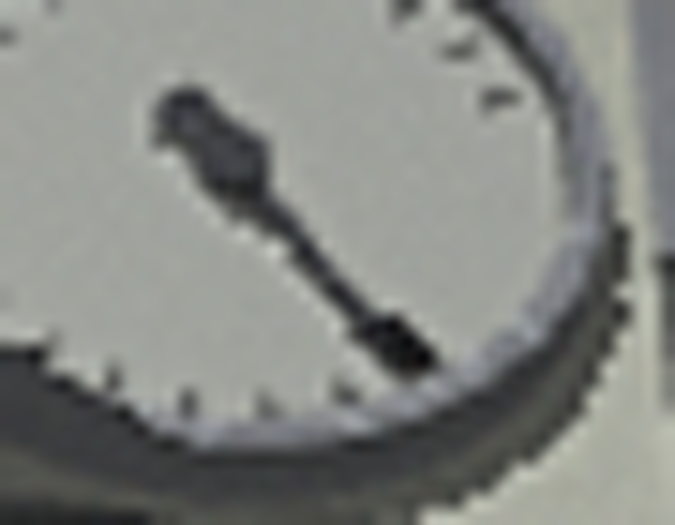

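```bash
python3 - <<'E'
from h import *
plan([np.array(t,float) for t in [(575,53,190),(715,15,190)]],1.361,step=55)
E
```

```text
p [570.7  53.4  87.4] yaw 1.354 tilt -0.9997 F [-0.9  0.3 -0. ] t 17.0
[[[0.0003, 0.0023, -0.055], -0.007], [[0.0002, 0.002, -0.0476], -0.0], [[-0.003, 0.0549, -0.0], -0.0], [[-0.003, 0.0549, -0.0], -0.0], [[-0.0019, 0.035, -0.0], -0.0]]
```

Emit:
servo_tool(moves=[[[0, 0, -0.055], -0.007], [[0, 0.003, -0.048], 0], [[-0.003, 0.055, 0], 0], [[-0.003, 0.055, 0], 0], [[-0.002, 0.025, 0], 0]])

```text
time_s: 17.62
tcp_pos: [703.0, 19.2, 196.5]
tcp_rot: [2.422, 1.967, 0.007]
wrist_force: [-0.2, 0.6, -0.1]
finger_gap: 0.1
```

Emit:
servo_tool(moves=[[[0, 0, 0], 0], [[0, 0, 0], 0], [[0, 0, 0], 0]])

```text
time_s: 18.0
tcp_pos: [701.9, 19.1, 195.0]
tcp_rot: [2.424, 1.967, 0.004]
wrist_force: [0.6, 0.4, 0.6]
finger_gap: 0.3
```

```bash
python3 - <<'E'
from h import *
import pickle
rel()
c=env.calibration('wrist');im=snap('wrist','w7.png');pickle.dump(c,open('w7.pkl','wb'))
u,v=proj('wrist',(661,29,82),c);print(u,v,c['origin'])
x0,y0=int(u-75),max(0,int(v-75));print(x0,y0)
cv2.imwrite('pics/c7.png',cv2.resize(im[y0:y0+150,x0:x0+150,::-1],None,fx=4,fy=4,interpolation=2))
E
```

```text
along(+x) 136.6 across(+y) -5.6 z 195.03 F [0.6 0.4 0.6] yaw 1.364 zaxis [ 0.014 -0.014 -1.   ] 18.0
327.19118564171094 142.90563253595602 [633.24324524  35.36435994 336.22240761]
252 67
```

View pics/c7.png

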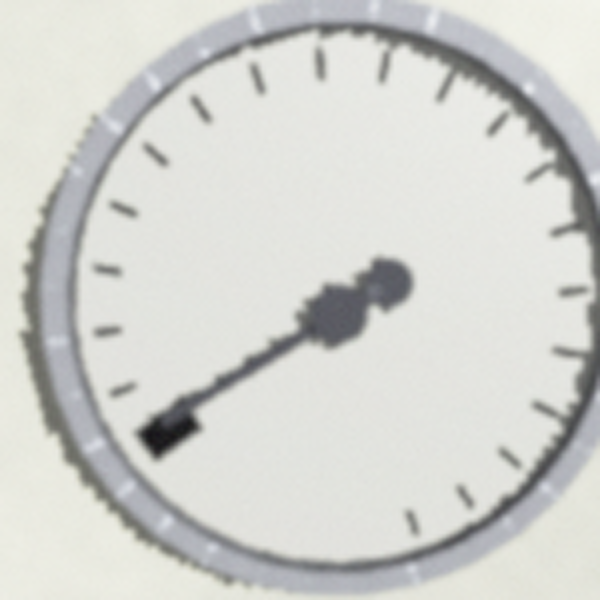

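The block centre is at crop (169,431). The needle line runs from the hub (336,316) through (190,407), so the mark is slightly past the needle, counter-clockwise in the picture. I'll work this out in world coordinates.

```bash
cat > m.py <<'E'
from h import *
import pickle
from scipy.optimize import least_squares
def meas(pk,x0,y0,ticks,hub,npts,blk,s=4,zp=80,zn=83):
    c=pickle.load(open(pk,'rb'))
    f=lambda q,z:at('wrist',x0+(q[0]+.5)/s-.5,y0+(q[1]+.5)/s-.5,z,c)[:2]
    T=np.array([f(q,zp) for q in ticks])
    r=least_squares(lambda p:np.hypot(*(T-p[:2]).T)-p[2],(661,29,44)).x
    print('ring',r.round(1)); C=r[:2]
    B=f(blk,zp)-C; H=f(hub,zn); print('hub',H.round(1),'blk r',np.hypot(*B).round(1))
    for q in npts:
        d=f(q,zn)-H; an=np.arctan2(d[1],d[0])
        ab=np.arctan2(B[1],B[0]); print('needle',an.round(3),'blk',ab.round(3),'blk-needle',(ab-an).round(3))
E
python3 - <<'E'
from m import *
tk=[(123,208),(155,155),(202,109),(258,78),(320,63),(384,67),(447,85),(498,123),(539,173),(565,231),(573,291),(567,352),(545,410),(510,458),(465,497),(412,522),(107,269),(107,331),(123,390)]
for zn in(80,83,86): meas('w7.pkl',252,67,tk,(336,316),[(190,407),(240,375)],(169,431),zn=zn)
E
```

```text
ring [664.   36.2  48.8]
hub [664.9  35.4] blk r 44.4
needle -1.22 blk -1.162 blk-needle 0.057
needle -1.226 blk -1.162 blk-needle 0.064
ring [664.   36.2  48.8]
hub [664.5  35.4] blk r 44.4
needle -1.22 blk -1.162 blk-needle 0.057
needle -1.226 blk -1.162 blk-needle 0.064
ring [664.   36.2  48.8]
hub [664.1  35.4] blk r 44.4
needle -1.22 blk -1.162 blk-needle 0.057
needle -1.226 blk -1.162 blk-needle 0.064
```

```bash
python3 - <<'E'
from h import *
plan([np.array(t,float) for t in [(572.5,52.8,190),(572.5,52.8,86)]],1.361,step=50)
E
```

```text
p [701.9  19.2 195.1] yaw 1.364 tilt -0.9998 F [-0.3  1.4  0.4] t 18.05
[[[0.0023, -0.0499, 0.0019], 0.003], [[0.0022, -0.0499, 0.0019], -0.0], [[0.0015, -0.0337, 0.0013], -0.0], [[0.0, 0.0, 0.05], -0.0], [[0.0, 0.0, 0.05], -0.0]]
[[[0.0, 0.0, 0.004], -0.0]]
```

Emit:
servo_tool(moves=[[[0.002, -0.05, 0.002], 0.003], [[0.002, -0.05, 0.002], 0], [[0.0015, -0.032, 0], 0], [[0, 0, 0], 0], [[0, 0, 0], 0]])

```text
time_s: 18.68
tcp_pos: [568.4, 54.1, 189.5]
tcp_rot: [2.424, 1.967, 0.007]
wrist_force: [-0.3, -0.1, -0.0]
finger_gap: 0.0
```

Emit:
servo_tool(moves=[[[0, 0, 0.045], 0], [[0, 0, 0.04], 0], [[0, 0, 0.01], 0], [[0, 0, 0], 0], [[0, 0, 0], 0]])

```text
time_s: 19.3
tcp_pos: [576.0, 52.2, 95.0]
tcp_rot: [2.422, 1.962, 0.017]
wrist_force: [-0.8, 0.2, -0.1]
finger_gap: -0.0
```

```bash
python3 - <<'E'
from h import *
rel()
E
```

```text
along(+x) 6.5 across(+y) 0.5 z 95.04 F [-0.8  0.2 -0.1] yaw 1.361 zaxis [ 0.024 -0.012 -1.   ] 19.3
```

Emit:
servo_tool(moves=[[[0, -0.002, 0.007], 0], [[0, 0, 0.005], 0], [[0, 0, 0.001], 0], [[0, 0, 0], 0]])

```text
time_s: 19.8
tcp_pos: [575.6, 52.6, 83.5]
tcp_rot: [2.421, 1.961, 0.022]
wrist_force: [0.1, 0.6, 0.4]
finger_gap: -0.2
```

Emit:
servo_tool(moves=[[[0, 0, 0.0007], 0], [[0, 0, 0.0005], 0]])

```text
time_s: 20.05
tcp_pos: [575.8, 52.7, 82.5]
tcp_rot: [2.421, 1.96, 0.022]
wrist_force: [-0.3, -0.1, 0.3]
finger_gap: 0.2
```

Emit:
servo_tool(moves=[[[0, 0, 0.001], 0], [[0, 0, 0.001], 0], [[0, 0, 0.001], 0]])

```text
time_s: 20.42
tcp_pos: [575.9, 52.6, 79.4]
tcp_rot: [2.421, 1.96, 0.023]
wrist_force: [-1.1, 0.3, 0.8]
finger_gap: -0.1
```

Emit:
servo_tool(moves=[[[0, 0, 0.0005], 0], [[0, 0, 0.0005], 0]])

```text
time_s: 20.68
tcp_pos: [576.0, 52.6, 78.7]
tcp_rot: [2.421, 1.96, 0.023]
wrist_force: [-2.3, 0.2, 4.8]
finger_gap: 0.2
```

Emit:
servo_tool(moves=[[[0, -0.0025, 0.0005], 0], [[0, -0.001, 0.0003], 0]])

```text
time_s: 20.92
tcp_pos: [574.9, 52.9, 79.0]
tcp_rot: [2.419, 1.957, 0.029]
wrist_force: [0.6, -0.9, 4.2]
finger_gap: -0.0
```

Emit:
servo_tool(moves=[[[0, -0.0025, 0.0005], 0], [[0, -0.0015, 0.0004], 0]])

```text
time_s: 21.18
tcp_pos: [572.5, 53.4, 78.7]
tcp_rot: [2.418, 1.955, 0.033]
wrist_force: [2.6, -1.2, 5.9]
finger_gap: -0.1
```

Probably about 2 mm rolled. I'll lift off and look again.

Emit:
servo_tool(moves=[[[0, 0, -0.004], 0], [[0, 0, -0.03], 0], [[0, 0, -0.045], 0], [[0, 0, -0.03], 0], [[-0.003, 0.055, 0], 0]])

```text
time_s: 21.8
tcp_pos: [615.3, 43.0, 190.7]
tcp_rot: [2.42, 1.967, 0.018]
wrist_force: [1.8, 1.5, 0.3]
finger_gap: 0.1
```

Emit:
servo_tool(moves=[[[-0.003, 0.055, 0], 0], [[-0.002, 0.025, 0], 0], [[0, 0, 0], 0], [[0, 0, 0], 0], [[0, 0, 0], 0]])

```text
time_s: 22.42
tcp_pos: [692.3, 21.9, 190.8]
tcp_rot: [2.423, 1.971, 0.011]
wrist_force: [0.6, -0.4, 0.1]
finger_gap: 0.2
```

```bash
python3 - <<'E'
from h import *
import pickle
rel()
c=env.calibration('wrist');im=snap('wrist','w8.png');pickle.dump(c,open('w8.pkl','wb'))
u,v=proj('wrist',(664,36,82),c)
x0,y0=int(u-75),max(0,int(v-75));print(x0,y0)
cv2.imwrite('pics/c8.png',cv2.resize(im[y0:y0+150,x0:x0+150,::-1],None,fx=4,fy=4,interpolation=2))
E
```

```text
along(+x) 126.6 across(+y) -4.9 z 190.84 F [ 0.6 -0.4  0.1] yaw 1.366 zaxis [ 0.017 -0.01  -1.   ] 22.425
259 82
```

View pics/c8.png

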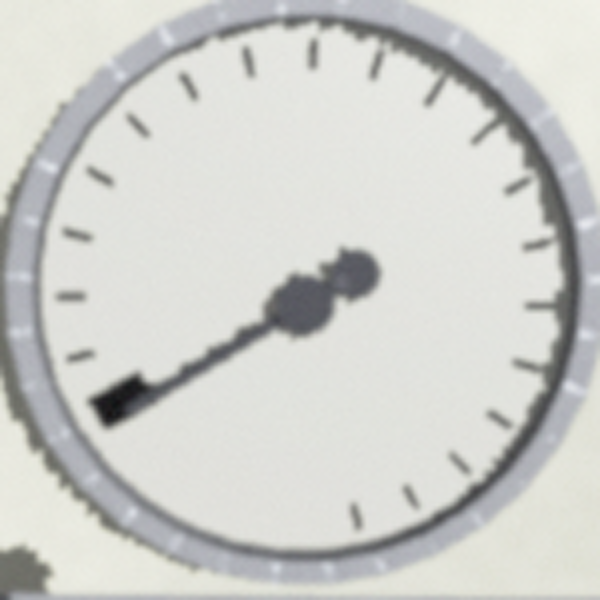

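The mark's block is at crop (121,401) and the hub at (302,304). The needle runs along (160,388) and crosses the block, slightly to the other side now.

```bash
python3 - <<'E'
from m import *
tk=[(80,356),(70,296),(76,234),(100,175),(138,126),(189,86),(249,62),(313,54),(377,64),(435,90),(485,132),(517,186),(537,245),(540,305),(525,365),(499,419),(459,463),(409,496),(356,517)]
meas('w8.pkl',259,82,tk,(302,304),[(160,388),(210,357),(355,274)],(121,401))
E
```

```text
ring [663.8  36.1  48.7]
hub [663.9  35.4] blk r 44.5
needle -1.236 blk -1.271 blk-needle -0.035
needle -1.248 blk -1.271 blk-needle -0.023
needle 1.886 blk -1.271 blk-needle -3.157
```

```bash
python3 - <<'E'
from h import *
a=snap('side','s9.png')[155:265,285:415].astype(int);b=cv2.imread('pics/s5.png')[155:265,285:415,::-1].astype(int)
print('cup rim area diff',abs(a-b)[55:95,40:80].mean()); rel()
env.job_done()
E
```

```text
cup rim area diff 19.840625
along(+x) 126.8 across(+y) -4.8 z 191.07 F [-0.9 -0.3  0.4] yaw 1.366 zaxis [ 0.017 -0.01  -1.   ] 22.525
the job is handed in; nothing more can be done
```

The cup is standing on the pan and the dial's zero mark is under the needle. I handed the job in at 22.5 s, with the hand clear of everything.

- **Cup:** I set it upright on the pan and let go. The side view after release puts its axis about 4 mm from the pan's centre, against the 35 mm allowed.
- **Dial:** I found the wheel's rim by touch, about 9 mm proud, and rolled it toward the robot in two long strokes and one short one. The highest reading I saw was about 7.5 N.
- **Last dial check:** The wrist camera showed the zero mark 0.02 to 0.035 rad past the needle, about 1 to 1.5 mm at the tip, against the 4 mm limit. It was about 2.6 mm short before the final stroke.

**Weaker checks:**
- **Cup at the end:** A final image comparison around the cup was inconclusive (mean difference 20), possibly because the hand's shadow had moved. I did not view that last picture. The needle had stayed at the same angle, which fits the cup still being on the pan.
- **Dial centre:** My camera estimates of it differed by 5 to 8 mm between views. The dial result does not depend on this, because it compares the mark and needle within one picture.
- **Bystanders:** I felt no contact with any of them, but I did not measure their positions again.

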